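Wedge the carriage home and throw the toggle clamp with the extension bar

TASK

On the sloping assembly fixture, first slide the carriage with the black barrel along its dovetail way until it is wedged fully home. Then take the steel extension bar from its wooden cradle, fit its open channel down over the toggle clamp's short lever and swing the lever across past its dead point until it is fully closed; keep the hand off the lever itself. Finally lay the bar back in the two notches of its cradle, and leave the two loose barrels standing where they are.

Things in the scene. Friction and masses are not known exactly. Their poses are not given: they have to be found in the camera images.
- pivot (a point): Where the clamp lever's hinge axis meets the fixture's sloping face, 115 mm above the table. The face rises away from the robot at 28 degrees. Axes: x up the slope, y left along the face, z out of the face, square to it (leaning 28 degrees from vertical, back towards the robot). The lever swings about z.
- fixture: The fixed sloping fixture, painted frame with a dark steel face 270 x 300 mm, turned up to 12 degrees. Origin on the table below pivot. The face reaches 110 mm down the slope and 160 mm up from pivot, 150 mm to each side. On its lower half nothing but the lever stands higher than 20 mm. On its upper half the carriage runs.
- lever (a joint): Clamp lever's swing about z of pivot, rad. 0 open (starts 0 to 0.15): points down-slope and 45 degrees to the left. Grows as it swings across the lower half to the right. Stiffens to about 0.9 N m near 0.6; dead point at 1.2; beyond it the clamp pulls itself shut to the stop at 1.45, fully closed (38 degrees right of down-slope). Let go before the dead point it springs back.
- lever_stub (a point): On the centreline of the clamp's short steel lever, 50 mm from its hinge axis, half-way up it, 34 mm off the face. x points along the lever away from the hinge, z out of the face. The lever is a flat bar 14 mm wide and 16 mm high (26 to 42 mm off the face); its free end is 78 mm from the hinge axis.
- carriage (a joint): Travel of the dovetailed carriage along its tapered way, m, in +y of pivot (to the left). Starts at 0 to 0.02; fully home, wedged, at its stop at 0.070. It takes about 7 N to move, rising evenly to about 12 N as the taper tightens; it stays where it is left.
- push_tab (a point): Centre of the outer (right, -y) face of the upright steel tab at the carriage's right end, 105 mm up the slope from the hinge axis, 40 mm off the face (it is 5 mm above the tab's middle); axes as pivot; push to +y. Tab 44 mm wide (x), 8 thick, 15 to 55 mm off the face. Behind it a black barrel, 51 mm across, up to 82 mm off the face, is fixed on the carriage. The way's rails are 14 mm high.
- bar_mid (a point): Centre, half-way up, of the loose steel extension bar: 190 mm long, 26 high, 0.35 kg, at first level in the cradle, 45 mm above the table. x along it to its channel end (at first away from the robot), z up. x = -95 to +32 mm: solid, 22 mm wide, grip here at the centre across y. x = +32 to +95: channel, open below and at its end, 28 mm wide outside, 20 inside, 20 deep.
- bar_channel (a point): Middle of the bar's channel: 63.5 mm towards the channel end from bar_mid and 3 mm lower; axes as bar_mid. Seated on the lever, the channel's roof lies on the lever's top and the bar points from its grip end to the hinge; bar_mid is then 35 mm off the face and, with the lever's end 5 mm short of the channel's inner end, 115 mm from the hinge axis.
- cradle_mid (a point): Where the bar's centre (bar_mid) lies when the bar rests in the two notches of the fixed wooden cradle, 45 mm above the table; x along the bar, z up. The notched cheeks stand 65 mm before and behind along x, 14 mm thick; notches 36 mm wide, floors 32 mm and horns 62 mm above the table. The cradle stands left or right of the fixture (swapped with a blue parts bin).
- bar: The extension bar itself; origin at the centre of its underside, 13 mm below bar_mid, same axes.
- barrel0_mid (a point): Centre, half-way up, of a loose black barrel standing on the table, 51 mm across and 58 mm high; a bystander to leave alone.
- barrel1_mid (a point): Centre, half-way up, of a loose black barrel standing on the table, 51 mm across and 58 mm high; a bystander to leave alone.
There are look-alikes about, which are no part of the job. Of the things like the bar, leave any that is turquoise; of the rest the larger one is meant.

How it is judged:
On the way, in this order (a step that is already met when the one before it is completed fails the run):
1. the carriage is wedged home (within 4 mm of its stop) while the clamp is still open (value of joint carriage above 0.066 m and value of joint lever below 0.8 rad), for 0.2 s.
2. the bar's channel is down over the lever, the lever still well before its dead point (x of bar_channel in the frame of lever_stub between -0.035 and 0.045 m and y of bar_channel in the frame of lever_stub between -0.01 and 0.01 m and z of bar_channel in the frame of lever_stub between -0.01 and 0.012 m and value of joint lever below 0.8 rad), for 0.1 s.
3. the lever is thrown past its dead point to its closed stop (value of joint lever above 1.38 rad and value of joint carriage above 0.066 m), for 0.2 s.
At the end, for the whole second after the job is handed in: The carriage is within 4 mm of its stop, the lever is closed (at least 1.38 rad of 1.45), and the bar lies released and still in the notches of its cradle: its centre within 30 mm along, 15 mm across and 10 mm in height of the cradle's point, in line with it within 0.2 rad, either way round (all of step 3 and x of bar_mid in the frame of cradle_mid between -0.03 and 0.03 m and y of bar_mid in the frame of cradle_mid between -0.015 and 0.015 m and z of bar_mid in the frame of cradle_mid between -0.01 and 0.01 m and angle between the x axis of bar_mid and the x axis of cradle_mid, either way round below 0.2 rad and linear speed of bar below 0.02 m/s and contact force between bar and the fingers below 0.1 N); the robot touches nothing.
It fails at once if the hand or arm presses on the clamp lever (more than 3 N) (contact force between any of the fingers, the arm and lever_c0 above 3 N).
It fails at once if a loose barrel is moved more than 20 mm or tipped (distance of barrel0_mid from where it was at the start of the episode above 0.02 m or angle between barrel0_mid's own z axis and vertical above 0.35 rad).
It fails at once if a loose barrel is moved more than 20 mm or tipped (distance of barrel1_mid from where it was at the start of the episode above 0.02 m or angle between barrel1_mid's own z axis and vertical above 0.35 rad).
It also fails if it takes over 72 s, if anything falls off the work surface, if the arm or the gripper's body presses on something with over 40 N, if the wrist force passes 120 N, or if a joint passes its speed limit or range.

ROBOT

A 6-joint arm with a two-finger parallel gripper is mounted at the origin on the work surface. World frame = base frame: x ahead of the robot, y to its left, z up, the work surface at z = 0. Lengths are in m, angles in rad, forces in N, time in s.
With the tool pointing down it reaches from about 0.375 to 0.975 m from the base axis. Payload 3.8 kg.
Tool frame: the origin (TCP) lies between the finger pads; the fingertips stand 17 mm ahead of it and the grasp point (between the pads) lies 2 mm behind it; z points along the fingers, y is the line along which they close (so a half turn about z gives the same grasp; the last joint's range is limited). The gripper opens to 85 mm and grips with 20 to 120 N. Pads are 22 mm wide; open, the fingers measure 114 mm over their backs; the gripper's body (76 mm by 85 mm) begins 54 mm behind the grasp point. The pads swing forward as they close: fully open they stand 13 mm farther back than shut.
Start: joints at [-1.384, 0.264, 1.604, -0, 1.274, -0.037], TCP at [0.15, -0.658, 0.248] pointing down, gripper open.
Joint ranges: [-2.63, 2.63], [-0.94, 2.18], [0.31, 2.57], [-1.31, 4.45], [0, 2.66], [-2.55, 2.55]. Speed limits (rad/s): [2.57, 2.57, 3.14, 3.14, 3.14, 3.14].

INTERFACE

Orientations are given as a rotation vector (axis times angle).
In Python, from workcell import bot gives the robot as it stands.
- The arm moves only by the tool play_rows, never from a script. Its argument "steps" is one flat list of numbers, 4 for each row, row after row: the shift along the tool's x, y, z in m, then the turn about the tool's z in rad. A call has 1 to 10 rows; each row is the pose to reach, as a shift and turn from the pose commanded when the call began, along the tool's axes at that moment; what a row does not reach only later rows make up. A row lasts 1/8 s, in which the tool goes at most 62.5 mm and 10.7 degrees, less where a joint would pass 70% of its speed; a pose out of reach is approached as far as the arm can. A call with a gripper value outside its range is refused whole. "jaw" is the closure in counts, from 0 (fully open) to 255 (shut), set as the call begins (left out, the last holds). The fingers move at their own pace and stop on an object; "grip_force" is the grip in N (left out, the last holds). Time passes only in rows, so rows that repeat a pose let the fingers close. It gives the time, the measured TCP pose, the force, the opening and the grip force at its end, in the units of the state.
- bot.read_state(): the state, without advancing time (a new reading comes with each control period).
- bot.read_camera(name): name is "scene" or "top" or "wrist"; returns a dict with "pixels" (480x640x3 uint8, blue, green, red), "mtx" (3x3 intrinsics, pixels), "dist" ([k1, k2, p1, p2, k3] as OpenCV has them; the pictures are not rectified), "R" (3x3) and "t" (3): a world point X has camera coordinates R X + t. Camera axes: x right, y down, z forward; pixel columns grow to the right and rows downward; lengths in m; the calibration is good to about 2 mm. A picture is of the moment at which its call begins. There is no depth.
- bot.finish_job(): hands the job in; it is judged then, once.
The state is a dict: "time": time; "q": joint angles; "joint_vel": joint speeds; "joint_torque": joint torques, N m; "tool_pos": TCP position; "tcp_rot": TCP orientation; "wrist_force": force on the tool from outside, world axes, zero at the start; "torque": the same for the moment, N m; "width": opening from 0.0 (shut) to 1.0 (fully open); "grip_force": force on a finger pad.
Only numpy, scipy, OpenCV 4.12 (cv2) and the standard library are available. Lean on these libraries where they do the work, as an engineer would, in place of code of your own. Each camera call takes 0.05 s, during which the arm holds its last target. There are 200 camera calls.

## Working session

There is one attempt and no reset: what is moved stays moved. The work goes in short steps, Python scripts to look and compute and a tool call to move; the robot and the scene stay as the last step left them, time stands still between calls to the robot, and variables do not carry over. Pictures are saved under pics/ and viewed, at most 10 in all, crops included, and the job is handed in when it is done.

Besides the shell and the picture viewer there is one more tool, called after "Call:" as name(argument=value, ...) on one line, values as JSON. play_rows: Moves the arm, as the interface text tells. Its arguments: {"type":"object","properties":{"steps":{"type":"array"},"jaw":{"type":"number"},"grip_force":{"type":"number"}},"required":["steps"]}

```bash
mkdir -p pics; ls; python3 - <<'E'
from workcell import bot
import cv2,numpy as np,pickle
d={}
for n in("scene","top","wrist"):
    c=bot.read_camera(n); d[n]=c; cv2.imwrite(f"pics/{n}0.png",c["pixels"])
    print(n,np.round(c["mtx"],1).tolist(),np.round(c["dist"],3),np.round(c["R"],3).tolist(),np.round(c["t"],3))
pickle.dump(d,open("c0.pkl","wb"))
s=bot.read_state();print(s)
E
```

```text
pics
scene [[508.2, 0.0, 328.1], [0.0, 508.2, 243.5], [0.0, 0.0, 1.0]] [-0.097  0.     0.     0.     0.   ] [[-0.651, 0.759, 0.019], [0.49, 0.439, -0.753], [-0.58, -0.481, -0.657]] [ 0.296 -0.139  1.417]
top [[460.4, 0.0, 326.1], [0.0, 460.4, 242.3], [0.0, 0.0, 1.0]] [-0.012  0.     0.     0.     0.   ] [[0.011, -1.0, -0.008], [-0.997, -0.011, -0.071], [0.071, 0.009, -0.997]] [-0.007  0.49   1.202]
wrist [[406.5, 0.0, 323.6], [0.0, 406.5, 240.3], [0.0, 0.0, 1.0]] [-0.019  0.     0.     0.     0.   ] [[0.222, -0.975, -0.002], [-0.939, -0.214, 0.268], [-0.262, -0.058, -0.963]] [-0.675 -0.034  0.378]
{'time': 0.15, 'q': array([-1.38392689e+00,  2.64626740e-01,  1.60505127e+00,  3.41709953e-06,
        1.27368605e+00, -3.69048233e-02]), 'joint_vel': array([-8.39847963e-05, -9.59165209e-04, -3.23627140e-03,  3.10103569e-03,
        5.06544254e-04, -1.02926323e-03]), 'joint_torque': array([ 1.26641567e-04, -5.15906560e+01, -3.67960060e+01, -1.11750933e-04,
        8.08064797e-03, -1.83905320e-05]), 'tool_pos': array([ 0.1496883 , -0.65765301,  0.24722144]), 'tcp_rot': array([-3.12019332e+00, -3.50572029e-01,  2.03214451e-04]), 'wrist_force': array([ 0.39844432, -1.28023786,  1.13944115]), 'torque': array([-0.06568587,  0.01928366, -0.02763988]), 'grip_force': 0.0, 'width': 0.9976694370590868}
```

View pics/top0.png

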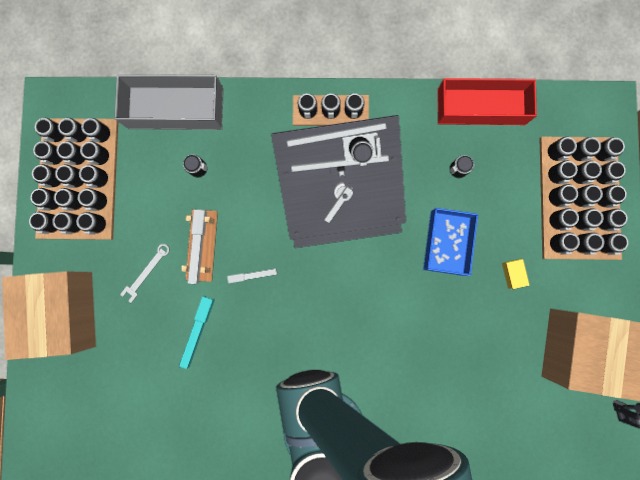

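View pics/scene0.png

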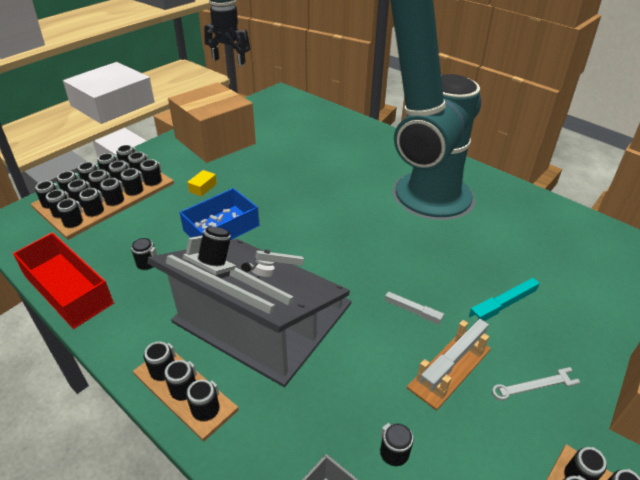

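The top view shows the fixture centred near (340,180), the lever with its hinge about (343,190) and tip about (331,218), the barrel carriage at (362,150), and the bar in its cradle from (197,211) to (194,283). Next I'll take an enlarged crop.

```bash
python3 - <<'E'
import cv2,numpy as np,pickle
d=pickle.load(open("c0.pkl","rb"));p=d["top"]["pixels"]
a=cv2.resize(p[105:255,262:412],(600,600),interpolation=cv2.INTER_CUBIC)  #4x
b=cv2.resize(p[195:295,175:225],(200,400),interpolation=cv2.INTER_CUBIC)
o=np.zeros((600,800,3),np.uint8);o[:,:600]=a;o[:400,600:]=b
cv2.imwrite("pics/crop.png",o)
E
```

```text
(no output)
```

View pics/crop.png

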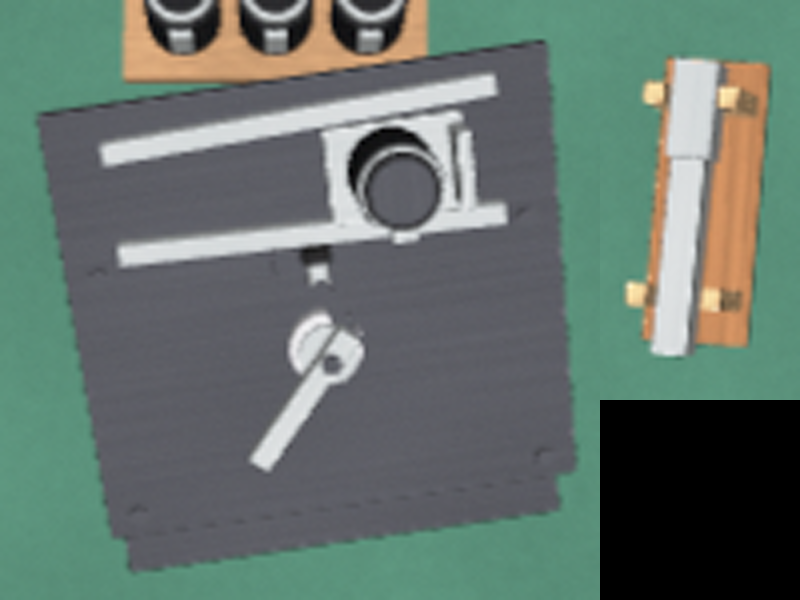

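```bash
cat > h.py <<'E'
import cv2,numpy as np,pickle
from scipy.optimize import least_squares
from scipy.spatial.transform import Rotation as Ro
def proj(c,X): return cv2.projectPoints(np.atleast_2d(np.float64(X)),cv2.Rodrigues(c["R"])[0],c["t"],c["mtx"],np.array(c["dist"],float))[0].reshape(-1,2)
def ray(c,uv,z):
    n=np.append(cv2.undistortPoints(np.float64([[uv]]),c["mtx"],np.array(c["dist"],float)).ravel(),1)
    d=c["R"].T@n;o=-c["R"].T@c["t"];return o+d*(z-o[2])/d[2]
def face(px,py,yaw):
    return np.array([px,py,.115]),Ro.from_euler('ZY',[yaw,-np.radians(28)]).as_matrix()
E
python3 - <<'E'
from h import *
d=pickle.load(open("c0.pkl","rb"));c=d["top"]
A=lambda x,y:np.array([262+x/4,105+y/4]);B=lambda x,y:np.array([175+(x-600)/4,195+y/4])
obs=np.array([A(38,115),A(546,42),A(578,470),A(112,540)])
loc=np.array([[.16,.15,0],[.16,-.15,0],[-.11,-.15,0],[-.11,.15,0]])
f=lambda p:(proj(c,face(*p)[0]+loc@face(*p)[1].T)-obs)
s=least_squares(lambda p:f(p).ravel(),[.7,0,.14]);print(s.x,np.round(f(s.x),1).tolist())
# without bottom
s2=least_squares(lambda p:f(p)[:2].ravel(),[.7,0,.14]);print(s2.x)
o,R=face(*s.x)
def onface(uv,h):
    # intersect ray with plane at h off face
    n=np.append(cv2.undistortPoints(np.float64([[uv]]),c["mtx"],np.array(c["dist"],float)).ravel(),1)
    dd=c["R"].T@n;oo=-c["R"].T@c["t"];a=R.T@(oo-o);b=R.T@dd;return a+b*(h-a[2])/b[2]
print("dot",onface(A(332,365),.042),onface(A(332,365),.05),"tip",onface(A(262,462),.042))
print("base ring",onface(A(316,348),.01),"tab top R",onface(A(475,165),.055), onface(A(468,130),.055),onface(A(472,205),.055))
e1,e2=ray(c,B(692,60),.058),ray(c,B(671,355),.058);print("bar",e1,e2,np.linalg.norm(e1-e2),(e1+e2)/2,np.arctan2(*(e1-e2)[1::-1]))
print("barrels",ray(c,(196,163),.058),ray(c,(463,163),.058))
E
```

```text
[ 0.61129922 -0.04263639  0.1577403 ] [[-0.5, 0.3], [0.6, -0.2], [-0.2, 0.1], [0.1, -0.2]]
[ 0.61131654 -0.04216585  0.15489099]
dot [-1.88706297e-03 -6.33649359e-05  4.20000000e-02] [0.00080226 0.00042387 0.05      ] tip [-0.05642554  0.04916101  0.042     ]
base ring [-0.00039135  0.00640287  0.01      ] tab top R [ 0.10729925 -0.09301588  0.055     ] [ 0.12742513 -0.09078618  0.055     ] [ 0.08483409 -0.08936287  0.055     ]
bar [0.56678701 0.32993565 0.058     ] [0.37705763 0.33747331 0.058     ] 0.18987905281642561 [0.47192232 0.33370448 0.058     ] -0.039707627612092025
barrels [0.68991164 0.33910603 0.058     ] [ 0.69646234 -0.35380936  0.058     ]
```

```bash
cat >> h.py <<'E'
O,RF=face(.6113,-.0426,.157)
YF=.157
def rel(pos,yaw,s=None):
    from workcell import bot
    s=s or bot.read_state(); R=Ro.from_rotvec(s["tcp_rot"]).as_matrix()
    cur=np.arctan2(R[1,0],R[0,0]); d=R.T@(np.array(pos)-s["tool_pos"])
    return np.round([*d,-((yaw-cur+np.pi)%(2*np.pi)-np.pi)],4)
F=lambda *p:O+RF@np.array(p)
E
python3 - <<'E'
from h import *
up=np.array([0,0,.017])
for y in(-.13,-.03):
    print(y,F(.105,y,.028)+up, rel(F(.105,y,.028)+up,YF))
print(rel(F(.105,-.13,.028)+up+[0,0,.08],YF))
E
```

```text
-0.13 [ 0.71021197 -0.15856076  0.20601705] [ 0.6573 -0.3622  0.0419  0.0668]
-0.03 [ 0.69457639 -0.05979068  0.20601705] [ 0.664  -0.462   0.0421  0.0668]
[ 0.6573 -0.3623 -0.0381  0.0668]
```

Call:
play_rows(steps=[0.06, -0.03, -0.038, 0, 0.18, -0.1, -0.038, 0.067, 0.3, -0.165, -0.038, 0.067, 0.42, -0.23, -0.038, 0.067, 0.54, -0.297, -0.038, 0.067, 0.657, -0.35, -0.038, 0.067, 0.657, -0.35, -0.038, 0.067, 0.657, -0.35, -0.038, 0.067, 0.657, -0.35, -0.038, 0.067, 0.657, -0.35, -0.038, 0.067], jaw=255)

```text
time: 1.4
tool_pos: [0.6167, -0.2523, 0.2854]
tcp_rot: [3.132, 0.246, -0.001]
wrist_force: [1.0, -0.6, -0.1]
width: 0.002
grip_force: 0.0
```

Call:
play_rows(steps=[0, 0, 0, 0, 0, 0, 0, 0])

```text
time: 1.65
tool_pos: [0.6152, -0.2536, 0.285]
tcp_rot: [-3.132, -0.248, 0.002]
wrist_force: [-0.8, 0.2, 0.8]
width: 0.003
grip_force: 0.0
```

```bash
python3 - <<'E'
from h import *
from workcell import bot
up=np.array([0,0,.017])
s=bot.read_state();print(s["time"],s["tool_pos"],s["tcp_rot"],s["wrist_force"],s["width"],s["q"])
print(rel(F(.105,-.13,.028)+up,YF))
for n in ["wrist"]: cv2.imwrite(f"pics/{n}1.png",bot.read_camera(n)["pixels"])
E
```

```text
1.65 [ 0.61519066 -0.25363076  0.28498173] [-3.13166002e+00 -2.47682992e-01  2.45425072e-03] [-0.81613948  0.15360341  0.75601956] 0.0032192247616213937 [-4.28164871e-01  2.27638393e-01  1.58127174e+00 -6.43592452e-04
  1.33412242e+00  9.84931394e-01]
[ 0.1089 -0.0789  0.0788  0.0009]
```

View pics/wrist1.png

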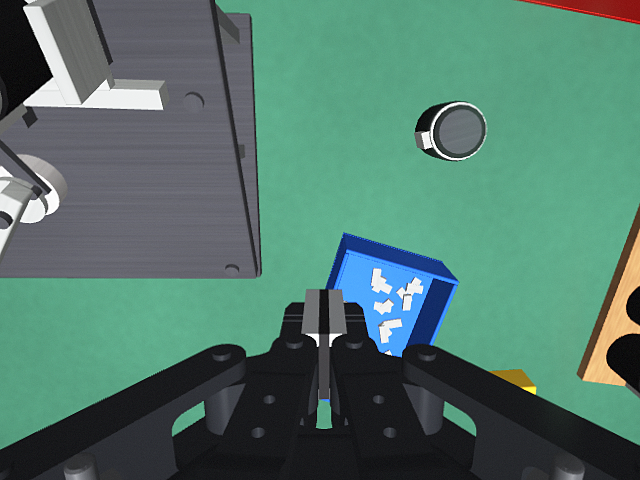

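The wrist view shows the tab's outer face around (60,50), clear on its right side, with the loose barrel at (455,130), well off the path. I'll move beside the tab and go down.

Call:
play_rows(steps=[0.055, -0.04, 0, 0, 0.109, -0.079, 0, 0, 0.109, -0.079, 0, 0, 0.109, -0.079, 0.04, 0, 0.109, -0.079, 0.079, 0, 0.109, -0.079, 0.079, 0, 0.109, -0.079, 0.079, 0])

```text
time: 2.58
tool_pos: [0.7108, -0.1604, 0.2083]
tcp_rot: [3.131, 0.243, 0.002]
wrist_force: [-0.2, 0.0, 0.5]
width: 0.002
grip_force: 0.0
```

Call:
play_rows(steps=[0, -0.015, 0, 0, 0, -0.03, 0, 0, 0, -0.045, 0, 0, 0, -0.045, 0, 0])

```text
time: 3.08
tool_pos: [0.7048, -0.114, 0.2092]
tcp_rot: [3.129, 0.248, 0.006]
wrist_force: [0.5, -4.4, 2.8]
width: -0.0
grip_force: 1.8
```

Call:
play_rows(steps=[0, -0.01, 0, 0, 0, -0.02, 0, 0, 0, -0.03, 0, 0, 0, -0.03, 0, 0])

```text
time: 3.58
tool_pos: [0.7004, -0.0861, 0.2092]
tcp_rot: [3.127, 0.247, 0.007]
wrist_force: [1.1, -7.2, 3.5]
width: 0.002
grip_force: 3.7
```

Call:
play_rows(steps=[0, -0.005, 0, 0, 0, -0.01, 0, 0, 0, -0.01, 0, 0])

```text
time: 3.95
tool_pos: [0.6995, -0.0807, 0.2093]
tcp_rot: [3.12, 0.245, 0.009]
wrist_force: [3.4, -18.7, 1.4]
width: -0.0
grip_force: 9.5
```

```bash
python3 - <<'E'
from h import *
from workcell import bot
s=bot.read_state();print(s["wrist_force"],RF.T@(s["tool_pos"]-O))
E
```

```text
[  3.37742863 -18.68293744   1.43743742] [ 0.11593566 -0.05142023  0.04520717]
```

Call:
play_rows(steps=[0, -0.006, 0, 0, 0, -0.006, 0, 0, 0, -0.006, 0, 0])

```text
time: 4.32
tool_pos: [0.6995, -0.0805, 0.2095]
tcp_rot: [3.112, 0.242, 0.011]
wrist_force: [5.6, -32.7, -0.5]
width: 0.003
grip_force: 16.5
```

Call:
play_rows(steps=[0, 0.03, 0, 0, 0, 0.05, -0.03, 0, 0, 0.05, -0.09, 0, 0, 0.05, -0.09, 0], jaw=0)

```text
time: 4.82
tool_pos: [0.7076, -0.1181, 0.3053]
tcp_rot: [3.129, 0.246, 0.02]
wrist_force: [-0.9, -0.1, 0.3]
width: 0.851
grip_force: 0.0
```

```bash
python3 - <<'E'
from h import *
from workcell import bot
s=bot.read_state();print(s["wrist_force"],RF.T@(s["tool_pos"]-O))
for z in(.2,): print(rel([.472,.334,z],-.04))
c=bot.read_camera("scene");pickle.dump(c,open("c1.pkl","wb"))
cv2.imwrite("pics/s1.png",cv2.resize(c["pixels"][200:350,150:350],(800,600),interpolation=cv2.INTER_CUBIC))
E
```

```text
[-0.94360328 -0.06760089  0.34717054] [ 0.16295361 -0.08960694  0.12892694]
[-0.1634 -0.4837  0.1015  0.197 ]
```

View pics/s1.png

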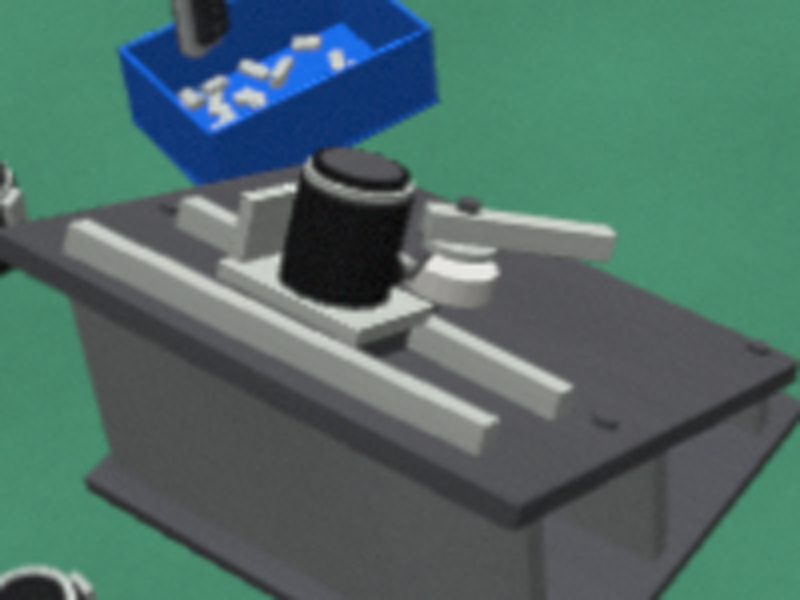

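The carriage took 32 N without moving, so it is wedged against its stop (barrel now around (345,230) in the crop). Next I'll go above the bar.

Call:
play_rows(steps=[-0.02, -0.06, 0, 0.03, -0.04, -0.12, 0, 0.06, -0.06, -0.18, 0, 0.09, -0.08, -0.24, 0, 0.12, -0.1, -0.3, 0, 0.15, -0.12, -0.36, 0.02, 0.18, -0.14, -0.42, 0.05, 0.197, -0.163, -0.484, 0.08, 0.197, -0.163, -0.484, 0.1, 0.197, -0.163, -0.484, 0.1, 0.197])

```text
time: 6.12
tool_pos: [0.4634, 0.3346, 0.1924]
tcp_rot: [3.137, -0.057, -0.011]
wrist_force: [0.5, -1.3, -0.3]
width: 0.997
grip_force: 0.0
```

Call:
play_rows(steps=[0, 0, 0, 0, 0, 0, 0, 0, 0, 0, 0, 0])

```text
time: 6.5
tool_pos: [0.4691, 0.3338, 0.198]
tcp_rot: [-3.14, 0.066, -0.003]
wrist_force: [-1.2, 0.3, -0.4]
width: 1.004
grip_force: 0.0
```

```bash
python3 - <<'E'
from h import *
from workcell import bot
s=bot.read_state();print(s["time"],s["tool_pos"],s["tcp_rot"],s["width"],s["q"])
c=bot.read_camera("wrist");pickle.dump(c,open("c2.pkl","wb"))
cv2.imwrite("pics/w2.png",c["pixels"])
print(proj(c,[[.5668,.3299,.058],[.377,.3375,.058],[.472,.334,.058]]))
E
```

```text
6.5 [0.46906416 0.33384729 0.19804362] [-3.13968250e+00  6.56360894e-02 -3.01015662e-03] 1.0038365195139836 [ 5.75330455e-01  1.13251537e-01  1.87681879e+00 -7.09614016e-05
  1.14924945e+00  2.18796031e+00]
[[321.98781555  78.34646336]
 [322.8283118  354.50963581]
 [321.99174602 228.95766907]]
```

View pics/w2.png

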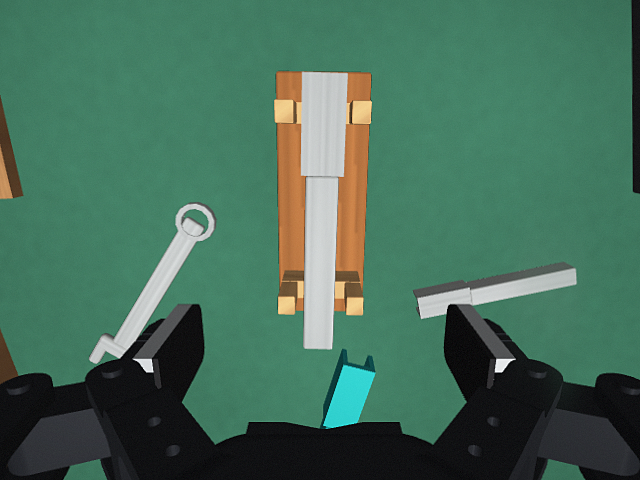

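```bash
python3 - <<'E'
from h import *
c=pickle.load(open("c2.pkl","rb"))
e1,e2=ray(c,(325,72),.058),ray(c,(318,349),.058);m=(e1+e2)/2
yaw=np.arctan2(*(e1-e2)[1::-1]);print(e1,e2,np.linalg.norm(e1-e2),m,yaw)
h=[ray(c,p,.062) for p in((284,111),(361,111),(287,305),(354,305))]
print(np.round(h,4));a,b=(h[0]+h[1])/2,(h[2]+h[3])/2;print("cradle",(a+b)/2,np.linalg.norm(a-b),np.arctan2(*(a-b)[1::-1]))
print(rel([m[0],m[1],.049],yaw), rel([*m[:2],.12],yaw))
E
```

```text
[0.57035559 0.32790846 0.058     ] [0.38169503 0.34083885 0.058     ] 0.18910314594443953 [0.47602531 0.33437365 0.058     ] -0.06843084395121603
[[0.5485 0.354  0.062 ]
 [0.5465 0.3068 0.062 ]
 [0.4194 0.3607 0.062 ]
 [0.4174 0.314  0.062 ]]
cradle [0.48297431 0.33387345 0.062     ] 0.12929879206578407 -0.053741687098689345
[ 0.0069 -0.0006  0.1489  0.0268] [ 0.007  -0.0007  0.0779  0.0268]
```

Call:
play_rows(steps=[0.005, 0, 0.05, 0.02, 0.005, 0, 0.1, 0.02, 0.005, 0, 0.149, 0.02, 0.005, 0, 0.149, 0.02, 0.005, 0, 0.149, 0.02])

```text
time: 7.18
tool_pos: [0.4742, 0.3346, 0.0495]
tcp_rot: [-3.139, 0.095, -0.003]
wrist_force: [0.9, -0.2, 1.3]
width: 1.0
grip_force: 0.0
```

Call:
play_rows(steps=[0, 0, 0, 0, 0, 0, 0, 0, 0, 0, 0, 0, 0, 0, 0, 0, 0, 0, 0, 0, 0, 0, 0, 0], jaw=255, grip_force=60)

```text
time: 7.92
tool_pos: [0.4736, 0.3347, 0.0488]
tcp_rot: [-3.139, 0.095, -0.002]
wrist_force: [-0.3, 0.6, 5.5]
width: 0.25
grip_force: 60.0
```

Call:
play_rows(steps=[0, 0, -0.03, 0, 0, 0, -0.08, 0, 0, 0, -0.13, 0, 0, 0, -0.17, 0, 0, 0, -0.17, 0, 0, 0, -0.17, 0])

```text
time: 8.68
tool_pos: [0.4717, 0.3333, 0.2155]
tcp_rot: [3.138, -0.094, -0.004]
wrist_force: [-0.5, -0.2, -3.7]
width: 0.248
grip_force: 59.5
```

```bash
python3 - <<'E'
from h import *
from workcell import bot
s=bot.read_state();print(s["time"],s["tool_pos"],s["tcp_rot"],s["width"],s["wrist_force"],s["torque"])
c=bot.read_camera("scene");c2=bot.read_camera("wrist");pickle.dump((c,c2),open("c3.pkl","wb"))
x=proj(c,s["tool_pos"])[0].astype(int);print(x)
x0,y0=max(0,min(x[0]-75,490)),max(0,min(x[1]-60,330))
o=np.hstack([cv2.resize(c["pixels"][y0:y0+150,x0:x0+100],(400,600),interpolation=cv2.INTER_CUBIC),cv2.resize(c2["pixels"][:,160:480],(400,600))])
cv2.imwrite("pics/g.png",o);print(x0,y0)
E
```

```text
8.675 [0.47166045 0.33329343 0.21551364] [ 3.1381573  -0.09441369 -0.00437344] 0.24757370441921306 [-0.49169387 -0.20323599 -3.74341923] [-0.03492404 -0.00157872  0.02942392]
[475 289]
400 229
```

View pics/g.png

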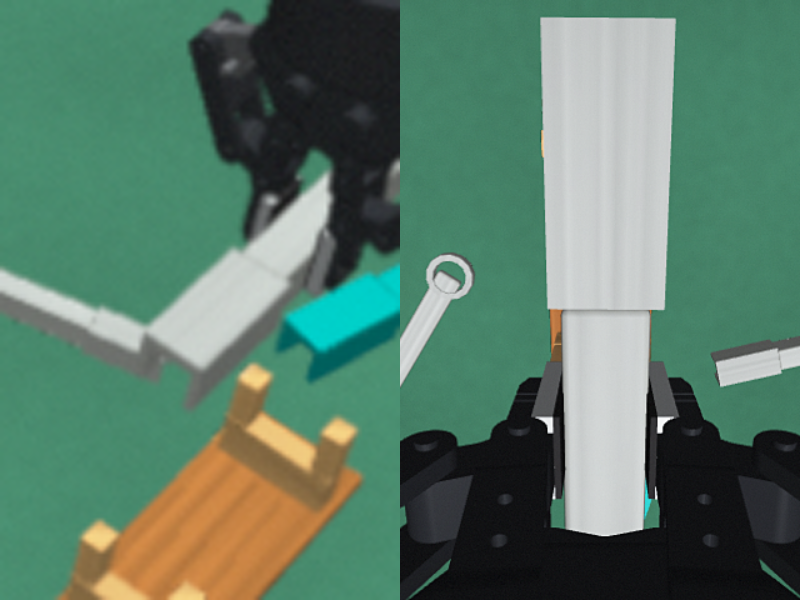

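```bash
cat >> h.py <<'E'
def bar_pitch(c,uv,s):
    """channel-top corners: end-left,end-right,shoulder-left,shoulder-right (left=+y of bar)"""
    L=np.array([[.095,.014,.013],[.095,-.014,.013],[.032,.014,.013],[.032,-.014,.013]])
    ok,rv,tv=cv2.solvePnP(L,np.float64(uv),c["mtx"],np.array(c["dist"],float))
    Rw=c["R"].T@cv2.Rodrigues(rv)[0];pw=c["R"].T@(tv.ravel()-c["t"])
    return pw,pw-s["tool_pos"],np.degrees(Ro.from_matrix(Rw).as_euler('ZYX'))
def pose(q,r=.120,up=.0029,dz=0):
    a=np.pi/4-q; L=RF@[-np.cos(a),np.sin(a),0]           # lever direction, world
    yaw=np.arctan2(-L[1],-L[0]); pitch=np.arcsin(-L[2]) # bar x = -L, pitched up
    bz=np.cross(-L,[np.sin(yaw),-np.cos(yaw),0]); bz=bz*np.sign(bz[2])
    mid=O+RF@[0,0,.034]+L*r+bz*up
    tcp=mid+bz*.006+[0,0,-.002+dz]
    return tcp,yaw,pitch
E
python3 - <<'E'
from h import *
from workcell import bot
s=bot.read_state();c,c2=pickle.load(open("c3.pkl","rb"))
f=lambda X,Y:(160+(X-400)*.8,Y*.8)
print(bar_pitch(c2,[f(541,18),f(676,17),f(547,310),f(665,310)],s))
for q in(0,.07,.8,1.45):print(q,pose(q))
p=pose(.07,.2,dz=.03);print(p,rel(p[0],p[1]),rel([*p[0][:2],.2155],p[1]))
E
```

```text
(array([0.47302055, 0.33143713, 0.2120327 ]), array([ 0.00181296, -0.0015439 , -0.00243201]), array([-3.79653664,  1.3433281 , -1.37989567]))
0 (array([0.50599019, 0.02888092, 0.11157953]), np.float64(-0.690482725055489), np.float64(0.3383875617814426))
0.07 (array([0.50166774, 0.02197502, 0.10881798]), np.float64(-0.6204134249380453), np.float64(0.3622426382963275))
0.8 (array([ 0.48705374, -0.06411246,  0.09454811]), np.float64(0.17353727055902934), np.float64(0.48863550857008187))
1.45 (array([ 0.52264062, -0.13377631,  0.10694415]), np.float64(0.8827956831218577), np.float64(0.378525088426531))
(array([0.44080081, 0.06546647, 0.1104682 ]), np.float64(-0.6204134249380453), np.float64(0.3622426382963275)) [-0.0138  0.2685  0.105   0.5602] [-1.430e-02  2.689e-01 -1.000e-04  5.602e-01]
```

Call:
play_rows(steps=[0, 0.04, 0, 0.08, 0, 0.09, 0, 0.16, 0, 0.14, 0, 0.26, -0.005, 0.19, 0, 0.37, -0.01, 0.24, 0, 0.48, -0.014, 0.269, 0.02, 0.56, -0.014, 0.269, 0.035, 0.56, -0.014, 0.269, 0.035, 0.56, -0.014, 0.269, 0.035, 0.56])

```text
time: 9.9
tool_pos: [0.4428, 0.0672, 0.1825]
tcp_rot: [2.992, -0.956, -0.001]
wrist_force: [0.1, -0.0, -2.9]
width: 0.248
grip_force: 59.8
```

Call:
play_rows(steps=[0, 0, 0, 0, 0, 0, 0, 0, 0, 0, 0, 0])

```text
time: 10.28
tool_pos: [0.443, 0.0667, 0.1831]
tcp_rot: [-2.992, 0.958, -0.001]
wrist_force: [0.4, -0.9, -2.9]
width: 0.247
grip_force: 59.8
```

```bash
python3 - <<'E'
from h import *
from workcell import bot
s=bot.read_state();print(s["time"],s["tool_pos"],s["tcp_rot"],s["width"],s["q"])
c=bot.read_camera("wrist");t=bot.read_camera("top");pickle.dump((c,t,s),open("c4.pkl","wb"))
cv2.imwrite("pics/w4.png",cv2.resize(c["pixels"][0:300,120:520],(800,600),interpolation=cv2.INTER_CUBIC))
cv2.imwrite("pics/t4.png",t["pixels"])
p=F(-.078*np.cos(.7154),.078*np.sin(.7154),.042)
print(proj(c,[p,F(0,0,.042),F(0,0,.05)]))
E
```

```text
10.275 [0.44296441 0.06671706 0.18307373] [-2.99176165e+00  9.57659351e-01 -9.91138929e-04] 0.2468962622806582 [ 9.38599758e-02 -1.23079683e-01  2.14115816e+00  2.61198883e-05
  1.12281794e+00  2.28423015e+00]
[[ 334.60648422   15.05864024]
 [ 338.44528213 -271.84089041]
 [ 348.34474448 -283.01917707]]
```

View pics/w4.png

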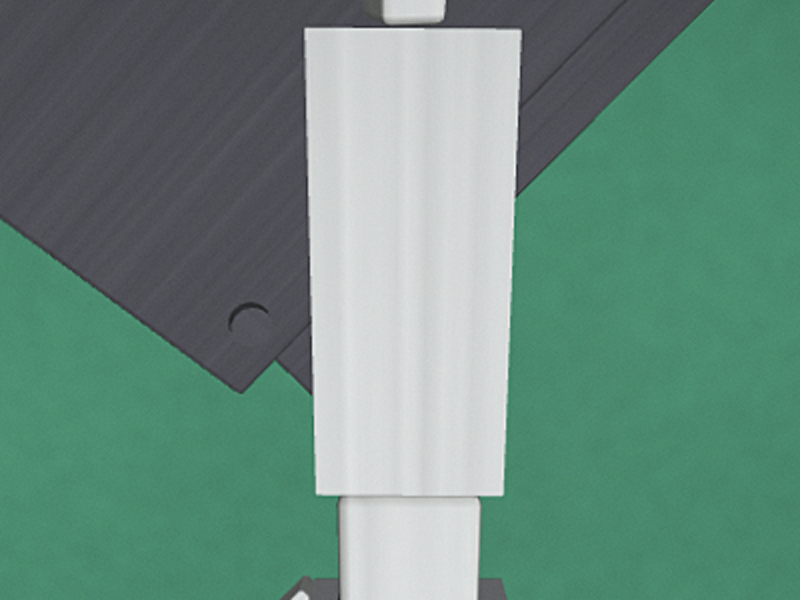

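```bash
python3 - <<'E'
from h import *
c,t,s=pickle.load(open("c4.pkl","rb"))
def onface(c,uv,h):
    n=np.append(cv2.undistortPoints(np.float64([[uv]]),c["mtx"],np.array(c["dist"],float)).ravel(),1)
    dd=c["R"].T@n;oo=-c["R"].T@c["t"];a=RF.T@(oo-O);b=RF.T@dd;return a+b*(h-a[2])/b[2]
tip=onface(c,(327.5,11),.042);print("tip",tip,np.hypot(*tip[:2]),np.degrees(np.arctan2(tip[1],-tip[0])))
print("face corner L",onface(c,(240,195.5),0))
g=lambda X,Y:(120+X/2,Y/2)
print(bar_pitch(c,[g(305,28),g(521,30),g(317,494),g(504,494)],s))
R=Ro.from_rotvec(s["tcp_rot"]).as_matrix();print(np.degrees(np.arctan2(R[1,0],R[0,0])))
E
```

```text
tip [-0.05564736  0.05245397  0.042     ] 0.07647252784264556 43.30793606561998
face corner L [-0.10542145  0.14923387  0.        ]
(array([0.44457986, 0.06469133, 0.17829203]), array([ 0.00161546, -0.00202573, -0.0047817 ]), array([-35.76818297,  -0.20356831,   0.93755599]))
-35.49962113908364
```

```bash
python3 - <<'E'
import cv2
t=cv2.imread("pics/t4.png");cv2.imwrite("pics/t4c.png",cv2.resize(t[150:250,280:410],(780,600),interpolation=cv2.INTER_CUBIC))
E
```

```text
(no output)
```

View pics/t4c.png

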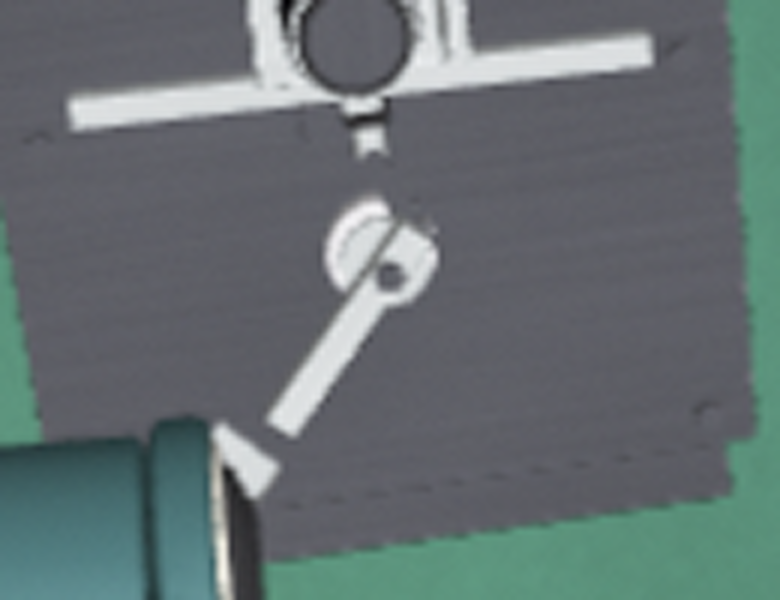

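```bash
python3 - <<'E'
from h import *
from workcell import bot
for dz in(.075,.04,0):
    p=pose(.055,.128,dz=dz);print(dz,p[0],p[1],rel(p[0],p[1]))
E
```

```text
0.075 [0.49652502 0.02793556 0.18159491] -0.6355313837270358 [0.0662 0.0002 0.0013 0.0157]
0.04 [0.49652502 0.02793556 0.14659491] -0.6355313837270358 [0.0662 0.0002 0.0363 0.0157]
0 [0.49652502 0.02793556 0.10659491] -0.6355313837270358 [0.0661 0.0002 0.0763 0.0157]
```

Call:
play_rows(steps=[0.033, 0, 0, 0.008, 0.066, 0, 0.001, 0.016, 0.066, 0, 0.001, 0.016, 0.066, 0, 0.02, 0.016, 0.066, 0, 0.03, 0.016, 0.066, 0, 0.03, 0.016], grip_force=30)

```text
time: 11.12
tool_pos: [0.4956, 0.0286, 0.152]
tcp_rot: [-2.984, 0.982, 0.003]
wrist_force: [0.3, 1.0, -3.3]
width: 0.247
grip_force: 59.8
```

```bash
python3 - <<'E'
from h import *
from workcell import bot
s=bot.read_state();print(s["wrist_force"],s["torque"],s["tool_pos"])
for dz in(.04,0):
    p=pose(.055,.128,dz=dz);print(dz,rel(p[0],p[1]))
E
```

```text
[ 0.34493128  1.01877902 -3.2626578 ] [ 0.14184141 -0.06471178  0.09368618] [0.49559    0.02860301 0.15197618]
0.04 [ 0.0012 -0.      0.0054 -0.0002]
0 [ 0.0012 -0.      0.0454 -0.0002]
```

Call:
play_rows(steps=[0.001, 0, 0.004, 0, 0.001, 0, 0.01, 0, 0.001, 0, 0.016, 0, 0.001, 0, 0.016, 0], jaw=255, grip_force=30)

```text
time: 11.62
tool_pos: [0.4984, 0.0276, 0.1373]
tcp_rot: [-2.983, 0.982, -0.004]
wrist_force: [3.1, 3.4, 0.7]
width: 0.242
grip_force: 60.6
```

Call:
play_rows(steps=[0, 0, 0.006, 0, 0, 0, 0.012, 0, 0, 0, 0.012, 0])

```text
time: 12.0
tool_pos: [0.4975, 0.0275, 0.1242]
tcp_rot: [-2.984, 0.982, -0.001]
wrist_force: [3.1, 3.9, 0.7]
width: 0.242
grip_force: 61.2
```

```bash
python3 - <<'E'
from h import *
from workcell import bot
s=bot.read_state();print(s["wrist_force"],s["torque"],s["tool_pos"],s["grip_force"])
c=bot.read_camera("wrist");t=bot.read_camera("scene");pickle.dump((c,t,s),open("c5.pkl","wb"))
o=np.hstack([cv2.resize(c["pixels"][:270,200:440],(533,600),interpolation=cv2.INTER_CUBIC),cv2.resize(t["pixels"][235:325,245:285],(267,600),interpolation=cv2.INTER_CUBIC)])
cv2.imwrite("pics/w5.png",o)
print(proj(t,[F(0,0,.04),s["tool_pos"]]))
E
```

```text
[3.13922705 3.94747076 0.65503208] [ 0.32394281 -0.99530025  0.49704213] [0.49752594 0.02752455 0.12419505] 61.20947599411011
[[266.48514336 252.89790199]
 [326.10167932 255.05532463]]
```

View pics/w5.png

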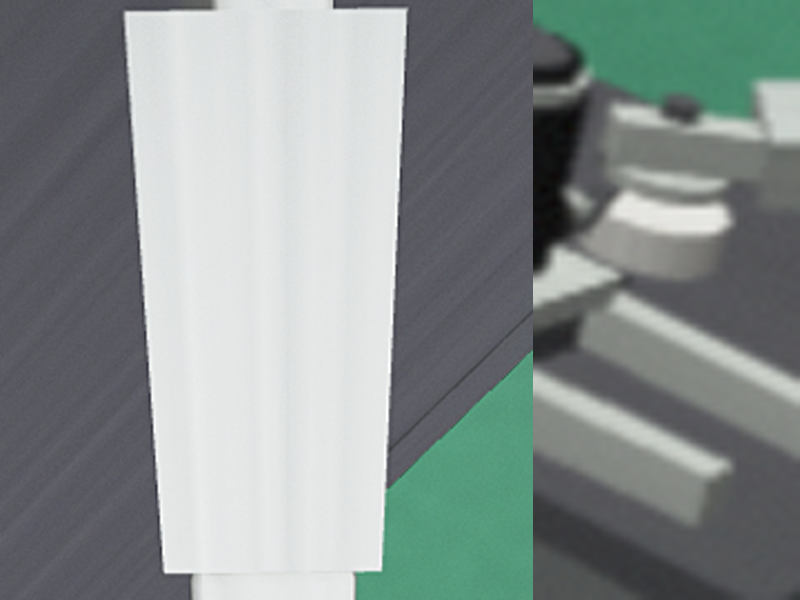

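```bash
python3 - <<'E'
from h import *
c,t,s=pickle.load(open("c5.pkl","rb"))
g=lambda X,Y:(200+X*.45,Y*.45)
uv=[g(125,12),g(407,9),g(163,573),g(382,571)]
pw,d,e=bar_pitch(c,uv,s);print(pw,d,e)
R=Ro.from_rotvec(s["tcp_rot"]).as_matrix();print(np.degrees(np.arctan2(R[1,0],R[0,0])))
# lever predicted cross-section at nose, projected
for q in(0,.03,.06,.1):
    a=np.pi/4-q;L=np.array([-np.cos(a),np.sin(a),0]);P=np.array([np.sin(a),np.cos(a),0])
    for r in(.025,.035): print(q,r,[ ((proj(c,F(*(L*r+P*k+[0,0,.042])))[0]-[200,0])/.45).round(0).tolist() for k in(.007,-.007)])
E
```

```text
[0.50043784 0.0248108  0.12067012] [ 0.0029119  -0.00271376 -0.00352493] [-35.93669732  -9.83335324   0.10620104]
-36.43619617101943
0 0.025 [[221.0, 20.0], [346.0, 23.0]]
0 0.035 [[219.0, 124.0], [337.0, 122.0]]
0.03 0.025 [[228.0, 23.0], [352.0, 21.0]]
0.03 0.035 [[229.0, 126.0], [346.0, 120.0]]
0.06 0.025 [[235.0, 25.0], [359.0, 18.0]]
0.06 0.035 [[238.0, 127.0], [355.0, 117.0]]
0.1 0.025 [[244.0, 27.0], [367.0, 15.0]]
0.1 0.035 [[250.0, 129.0], [366.0, 114.0]]
```

Call:
play_rows(steps=[0, -0.0015, 0, 0.015, 0, -0.0015, 0.004, 0.015, 0, -0.0015, 0.008, 0.015, 0, -0.0015, 0.008, 0.015])

```text
time: 12.6
tool_pos: [0.4983, 0.0286, 0.1163]
tcp_rot: [2.977, -1.005, 0.001]
wrist_force: [4.2, 2.9, 2.5]
width: 0.242
grip_force: 61.9
```

Call:
play_rows(steps=[0, 0, 0.004, 0, 0, 0, 0.008, 0, 0, 0, 0.008, 0])

```text
time: 12.98
tool_pos: [0.4984, 0.0286, 0.1083]
tcp_rot: [-2.977, 1.005, -0.001]
wrist_force: [4.8, 3.1, 1.3]
width: 0.248
grip_force: 62.2
```

```bash
python3 - <<'E'
from h import *
from workcell import bot
s=bot.read_state();print(s["wrist_force"],s["torque"],s["tool_pos"],s["grip_force"])
R=Ro.from_rotvec(s["tcp_rot"]).as_matrix();print("tool axes force",R.T@s["wrist_force"])
c=bot.read_camera("wrist");t=bot.read_camera("scene");pickle.dump((c,t,s),open("c6.pkl","wb"))
o=np.hstack([cv2.resize(c["pixels"][:270,200:440],(533,600),interpolation=cv2.INTER_CUBIC),cv2.resize(t["pixels"][235:325,260:300],(267,600),interpolation=cv2.INTER_CUBIC)])
cv2.imwrite("pics/w6.png",o)
p=pose(.055,.128);print(rel(p[0],p[1]))
# bar end corners automatically: bright mask bbox per rows
g=cv2.cvtColor(c["pixels"],cv2.COLOR_BGR2GRAY)
for r in (5,15,40,80,120,160,200,240,260):
    x=np.where(g[r,200:440]>170)[0]; print(r,(x.min()+200,x.max()+200) if len(x) else None)
E
```

```text
[4.80056965 3.05464318 1.33899365] [ 0.14154984 -1.02903063  0.46127893] [0.49840594 0.02855086 0.10834456] 62.19521462917328
tool axes force [ 1.96819095 -5.33941156 -1.33646044]
[-0.0011  0.0016  0.0018 -0.0155]
5 None
15 (np.int64(246), np.int64(392))
40 (np.int64(248), np.int64(391))
80 (np.int64(252), np.int64(387))
120 (np.int64(256), np.int64(384))
160 (np.int64(260), np.int64(381))
200 (np.int64(265), np.int64(378))
240 (np.int64(269), np.int64(375))
260 (np.int64(271), np.int64(374))
```

```bash
cat > sw.py <<'E'
from h import *
from workcell import bot
import sys
q0,q1,n=map(float,sys.argv[1:4]);dz=float(sys.argv[4]) if len(sys.argv)>4 else .002
s=bot.read_state();print(s["time"],s["wrist_force"].round(1),RF.T@(s["tool_pos"]-O))
o=[]
for q in np.linspace(q0,q1,int(n)+1)[1:]:
    p=pose(q,.128,dz=dz);o+=[round(float(v),3) for v in rel(p[0],p[1],s)]
print(o)
E
python3 sw.py .042 .62 10; python3 - <<'E'
from h import *
c,t,s=pickle.load(open("c6.pkl","rb"))
g=cv2.cvtColor(c["pixels"],cv2.COLOR_BGR2GRAY)
col=g[:,320].astype(int);d=np.diff(col);print([ (i,int(d[i])) for i in np.argsort(-abs(d))[:12]], col[:16])
for x in (275,370): d=np.diff(g[200:330,x].astype(int));print(x,[(200+i,int(d[i])) for i in np.argsort(-abs(d))[:3]])
E
```

```text
13.075 [4.8 2.5 1.1] [-0.09173405  0.08795193  0.04130299]
[-0.0, 0.007, 0.002, -0.061, 0.001, 0.014, 0.004, -0.12, 0.003, 0.021, 0.006, -0.18, 0.005, 0.029, 0.008, -0.241, 0.007, 0.035, 0.009, -0.303, 0.011, 0.042, 0.011, -0.365, 0.014, 0.049, 0.012, -0.428, 0.018, 0.056, 0.013, -0.492, 0.022, 0.062, 0.014, -0.556, 0.026, 0.068, 0.015, -0.621]
[(np.int64(428), -206), (np.int64(3), -59), (np.int64(6), 54), (np.int64(5), 51), (np.int64(427), -39), (np.int64(2), -28), (np.int64(4), -22), (np.int64(429), 18), (np.int64(426), 12), (np.int64(430), 7), (np.int64(474), -6), (np.int64(443), -6)] [220 221 226 198 139 117 168 222 227 225 224 224 224 224 225 223]
275 [(np.int64(269), -121), (np.int64(270), -27), (np.int64(295), 10)]
370 [(np.int64(268), -88), (np.int64(269), -21), (np.int64(288), -17)]
```

Call:
play_rows(steps=[0, 0.007, 0.002, -0.06, 0.001, 0.014, 0.004, -0.12, 0.003, 0.021, 0.006, -0.18, 0.005, 0.029, 0.008, -0.24, 0.007, 0.035, 0.009, -0.303, 0.011, 0.042, 0.011, -0.365, 0.011, 0.042, 0.011, -0.365])

```text
time: 13.95
tool_pos: [0.4821, -0.0106, 0.0979]
tcp_rot: [-3.107, 0.449, -0.002]
wrist_force: [4.2, 6.9, 4.7]
width: 0.247
grip_force: 63.5
```

```bash
python3 sw.py .388 .9 9; python3 - <<'E'
from h import *
from workcell import bot
s=bot.read_state();R=Ro.from_rotvec(s["tcp_rot"]).as_matrix();print("tool f",R.T@s["wrist_force"],s["torque"],s["width"],s["grip_force"]); p=pose(.388,.128,dz=.002);print(rel(p[0],p[1],s))
E
```

```text
13.95 [4.2 6.9 4.7] [-0.11626698  0.05182275  0.04241572]
[0.0, 0.008, 0.002, -0.062, 0.001, 0.016, 0.003, -0.125, 0.003, 0.023, 0.003, -0.188, 0.005, 0.03, 0.004, -0.252, 0.007, 0.037, 0.005, -0.316, 0.01, 0.045, 0.005, -0.38, 0.013, 0.051, 0.005, -0.445, 0.016, 0.058, 0.005, -0.509, 0.02, 0.065, 0.004, -0.573]
tool f [ 2.0780774  -7.85770366 -4.66038069] [ 0.93985803 -1.27111148  0.50851399] 0.24658981871330038 63.481940031051636
[-0.0007  0.001   0.0002 -0.    ]
```

Call:
play_rows(steps=[0, 0.008, 0.002, -0.062, 0.001, 0.016, 0.003, -0.125, 0.003, 0.023, 0.003, -0.188, 0.005, 0.03, 0.004, -0.252, 0.007, 0.037, 0.005, -0.316, 0.01, 0.045, 0.005, -0.38, 0.013, 0.051, 0.005, -0.445, 0.013, 0.051, 0.005, -0.445])

```text
time: 14.95
tool_pos: [0.4786, -0.0623, 0.0921]
tcp_rot: [-3.128, -0.247, 0.003]
wrist_force: [1.5, 9.4, 4.8]
width: 0.243
grip_force: 63.8
```

```bash
python3 sw.py .786 1.3 9;python3 sw.py 1.3 1.48 3; python3 - <<'E'
from h import *
from workcell import bot
s=bot.read_state();R=Ro.from_rotvec(s["tcp_rot"]).as_matrix();print("tool f",R.T@s["wrist_force"],s["torque"],s["width"]); p=pose(.786,.128,dz=.002);print(rel(p[0],p[1],s))
c=bot.read_camera("top");g=pickle.dump(c,open("c7.pkl","wb"))
E
```

```text
14.95 [1.5 9.4 4.8] [-0.12916308  0.00126758  0.04275903]
[0.001, 0.009, -0.001, -0.065, 0.002, 0.017, -0.001, -0.129, 0.003, 0.024, -0.002, -0.193, 0.004, 0.031, -0.002, -0.257, 0.006, 0.039, -0.003, -0.321, 0.008, 0.046, -0.004, -0.384, 0.011, 0.053, -0.006, -0.446, 0.013, 0.06, -0.007, -0.508, 0.017, 0.066, -0.009, -0.569]
14.95 [1.5 9.4 4.8] [-0.12916308  0.00126758  0.04275903]
[0.02, 0.073, -0.011, -0.632, 0.025, 0.079, -0.013, -0.694, 0.029, 0.085, -0.015, -0.756]
tool f [ 2.94929012 -9.06328175 -4.74279003] [ 1.33977838 -0.88904914  0.3743876 ] 0.24291111969859963
[ 0.001   0.0013 -0.0007  0.0001]
```

Call:
play_rows(steps=[0.001, 0.009, -0.001, -0.065, 0.002, 0.017, -0.001, -0.129, 0.003, 0.024, -0.002, -0.193, 0.004, 0.031, -0.002, -0.257, 0.006, 0.039, -0.003, -0.321, 0.008, 0.046, -0.004, -0.384, 0.011, 0.053, -0.006, -0.446, 0.011, 0.053, -0.006, -0.446])

```text
time: 16.0
tool_pos: [0.4939, -0.1136, 0.0954]
tcp_rot: [-2.994, -0.932, 0.015]
wrist_force: [-4.2, 2.5, -3.9]
width: 0.245
grip_force: 62.3
```

```bash
python3 sw.py 1.186 1.5 5; python3 - <<'E'
from h import *
from workcell import bot
s=bot.read_state();R=Ro.from_rotvec(s["tcp_rot"]).as_matrix();print("tool f",R.T@s["wrist_force"],s["torque"],s["width"]); p=pose(1.186,.128,dz=.002);print(rel(p[0],p[1],s))
E
```

```text
16.0 [-4.2  2.5 -3.9] [-0.12137783 -0.05181147  0.0422969 ]
[0.003, 0.009, -0.004, -0.068, 0.003, 0.018, -0.006, -0.135, 0.004, 0.025, -0.008, -0.201, 0.005, 0.033, -0.01, -0.266, 0.006, 0.041, -0.013, -0.33]
tool f [-2.03221392 -4.46062865  3.99432218] [0.2357932  0.42783042 0.2258936 ] 0.24538713214075294
[ 0.0033  0.0013 -0.0024 -0.0007]
```

Call:
play_rows(steps=[0.001, 0.009, -0.002, -0.068, 0.002, 0.018, -0.004, -0.135, 0.003, 0.025, -0.006, -0.201, 0.004, 0.033, -0.008, -0.266, 0.005, 0.039, -0.01, -0.315, 0.005, 0.039, -0.01, -0.315, 0.005, 0.039, -0.01, -0.315])

```text
time: 16.88
tool_pos: [0.5205, -0.1419, 0.1058]
tcp_rot: [-2.809, -1.389, 0.011]
wrist_force: [-4.2, 4.8, -2.3]
width: 0.246
grip_force: 62.7
```

```bash
python3 - <<'E'
from h import *
from workcell import bot
s=bot.read_state();R=Ro.from_rotvec(s["tcp_rot"]).as_matrix();print("tool f",R.T@s["wrist_force"],s["torque"],s["width"]); p=pose(1.45,.128,dz=.002);print(rel(p[0],p[1],s),s["q"])
c=bot.read_camera("wrist");pickle.dump((c,s),open("c8.pkl","wb"))
g=cv2.cvtColor(c["pixels"],cv2.COLOR_BGR2GRAY)
for r in (5,15,40,80,160,240,260):
    x=np.where(g[r,200:440]>170)[0]; print(r,(x.min()+200,x.max()+200) if len(x) else None)
d=np.diff(g[:300,320].astype(int));print([(int(i),int(d[i])) for i in np.argsort(-abs(d))[:4]])
d=np.diff(g[200:330,275].astype(int));print([(200+int(i),int(d[i])) for i in np.argsort(-abs(d))[:2]])
E
```

```text
tool f [ 1.29252348 -6.23675663  2.38803209] [0.79200164 0.59998588 0.30065938] 0.24573399664377965
[ 0.0003 -0.0035 -0.0002  0.0354] [-3.12756896e-01  1.49767491e-01  2.02264476e+00  9.92133425e-04
  9.79776374e-01  3.39296971e-01]
5 (np.int64(280), np.int64(340))
15 (np.int64(314), np.int64(399))
40 (np.int64(238), np.int64(396))
80 (np.int64(243), np.int64(393))
160 (np.int64(254), np.int64(385))
240 (np.int64(265), np.int64(377))
260 (np.int64(268), np.int64(375))
[(7, -95), (15, 62), (14, 56), (8, -34)]
[(278, -85), (277, -33)]
```

Call:
play_rows(steps=[0, -0.003, 0, 0.03, 0, -0.003, 0, 0.035, 0, -0.003, -0.02, 0.035, 0, -0.003, -0.04, 0.035, 0, -0.003, -0.08, 0.035, 0, -0.003, -0.12, 0.035, 0, -0.003, -0.12, 0.035])

```text
time: 17.8
tool_pos: [0.5253, -0.1433, 0.2328]
tcp_rot: [2.834, 1.34, 0.01]
wrist_force: [0.3, 0.4, -3.0]
width: 0.246
grip_force: 62.3
```

```bash
python3 - <<'E'
from h import *
from workcell import bot
s=bot.read_state();print(s["wrist_force"],s["width"],s["tool_pos"])
c=bot.read_camera("wrist");t=bot.read_camera("top");pickle.dump((c,t,s),open("c9.pkl","wb"))
g=cv2.cvtColor(c["pixels"],cv2.COLOR_BGR2GRAY)
for r in (15,40,80,160,240,260):
    x=np.where(g[r,200:440]>170)[0]; print(r,(x.min()+200,x.max()+200) if len(x) else None)
d=np.diff(g[:300,320].astype(int));print([(int(i),int(d[i])) for i in np.argsort(-abs(d))[:4]])
d=np.diff(g[200:330,275].astype(int));print([(200+int(i),int(d[i])) for i in np.argsort(-abs(d))[:2]])
# lever closed check in top image: predicted lever centreline brightness vs neighbours
gt=cv2.cvtColor(t["pixels"],cv2.COLOR_BGR2GRAY)
for q in(.05,.5,1.0,1.2,1.3,1.38,1.45,1.52):
    a=np.pi/4-q
    P=proj(t,[F(-r*np.cos(a),r*np.sin(a),.042) for r in(.03,.045,.06,.072)]).round().astype(int)
    print(q,[int(gt[v,u]) for u,v in P])
print(rel([.4736,.3347,.2],-.0605,s))
E
```

```text
[ 0.31307575  0.44127993 -3.00744459] 0.24622459253829448 [ 0.52529242 -0.1433412   0.23283722]
15 (np.int64(331), np.int64(401))
40 (np.int64(240), np.int64(399))
80 (np.int64(245), np.int64(395))
160 (np.int64(256), np.int64(386))
240 (np.int64(266), np.int64(378))
260 (np.int64(269), np.int64(376))
[(14, 60), (15, 58), (13, -6), (7, 6)]
[(277, -59), (278, -48)]
0.05 [94, 93, 97, 96]
0.5 [96, 96, 97, 98]
1.0 [97, 97, 98, 97]
1.2 [110, 96, 98, 100]
1.3 [218, 150, 91, 98]
1.38 [222, 224, 225, 223]
1.45 [223, 225, 225, 225]
1.52 [223, 226, 226, 212]
[ 0.3366 -0.3435  0.0309  0.944 ]
```

Call:
play_rows(steps=[0.037, -0.038, 0, 0.1, 0.075, -0.076, 0, 0.21, 0.112, -0.115, 0, 0.32, 0.15, -0.153, 0, 0.43, 0.187, -0.19, 0, 0.54, 0.225, -0.229, 0, 0.65, 0.262, -0.267, 0, 0.76, 0.3, -0.305, 0.01, 0.86, 0.337, -0.344, 0.02, 0.944, 0.337, -0.344, 0.03, 0.944])

```text
time: 19.15
tool_pos: [0.4678, 0.3392, 0.1954]
tcp_rot: [3.139, -0.087, -0.006]
wrist_force: [1.0, -0.5, -4.1]
width: 0.247
grip_force: 62.2
```

Call:
play_rows(steps=[0, 0, 0, 0, 0, 0, 0, 0, 0, 0, 0, 0, 0, 0, 0, 0])

```text
time: 19.65
tool_pos: [0.4705, 0.336, 0.1994]
tcp_rot: [-3.14, 0.095, -0.001]
wrist_force: [0.8, 0.4, -2.4]
width: 0.245
grip_force: 62.1
```

```bash
python3 - <<'E'
from h import *
from workcell import bot
c,t,s=pickle.load(open("c9.pkl","rb"))
R=Ro.from_rotvec(s["tcp_rot"]).as_matrix()
pw,d,e=bar_pitch(c,[(237,14.5),(401.5,14.5),(271,277.5),(374,277.5)],s);print("bar rel tool",R.T@d,e,"tool yaw",np.degrees(np.arctan2(R[1,0],R[0,0])))
s=bot.read_state();print(s["time"],s["tool_pos"],s["tcp_rot"],s["width"]);print(rel([.4736,.3347,.085],-.0605),rel([.4736,.3347,.0488],-.0605))
E
```

```text
bar rel tool [0.00487023 0.00104428 0.00216375] [ 51.24773198 -24.35236928  -1.42032273] tool yaw 50.62368598705169
19.65 [0.47047359 0.33601593 0.19935028] [-3.13956686e+00  9.50724232e-02 -1.45308448e-03] 0.24521154060924463
[ 0.0031  0.0012  0.1144 -0.    ] [ 0.0031  0.0012  0.1506 -0.    ]
```

Call:
play_rows(steps=[0.003, 0.001, 0.04, 0, 0.003, 0.001, 0.08, 0, 0.003, 0.001, 0.1, 0, 0.003, 0.001, 0.11, 0, 0.003, 0.001, 0.118, 0, 0.003, 0.001, 0.118, 0])

```text
time: 20.4
tool_pos: [0.4732, 0.3358, 0.0812]
tcp_rot: [-3.14, 0.093, -0.001]
wrist_force: [-0.3, 0.1, -3.0]
width: 0.246
grip_force: 62.1
```

Call:
play_rows(steps=[0, 0, 0.005, 0, 0, 0, 0.01, 0, 0, 0, 0.015, 0, 0, 0, 0.02, 0, 0, 0, 0.02, 0])

```text
time: 21.02
tool_pos: [0.4754, 0.3371, 0.0634]
tcp_rot: [-3.136, 0.093, -0.008]
wrist_force: [1.6, -0.4, 4.5]
width: 0.245
grip_force: 62.7
```

```bash
python3 - <<'E'
from h import *
from workcell import bot
s=bot.read_state();print(s["wrist_force"],s["torque"],s["tool_pos"]);print(rel([.4736,.3347,.0488],-.0605))
E
```

```text
[ 1.59771097 -0.39250571  4.4562592 ] [ 0.04892669  0.12618167 -0.08106805] [0.47543446 0.33713507 0.06342407]
[-0.0018  0.0026  0.0146  0.0009]
```

Call:
play_rows(steps=[0, 0.001, 0.004, 0, 0, 0.002, 0.008, 0, 0, 0.002, 0.012, 0, 0, 0.002, 0.015, 0, 0, 0.002, 0.015, 0])

```text
time: 21.65
tool_pos: [0.477, 0.3358, 0.0493]
tcp_rot: [-3.135, 0.093, -0.013]
wrist_force: [5.4, 0.7, 5.4]
width: 0.247
grip_force: 63.5
```

```bash
python3 - <<'E'
from h import *
from workcell import bot
s=bot.read_state();print(s["wrist_force"],s["torque"],s["tool_pos"]);print(rel([.4736,.3347,.0488],-.0605))
c=bot.read_camera("wrist");pickle.dump((c,s),open("c10.pkl","wb"))
g=cv2.cvtColor(c["pixels"],cv2.COLOR_BGR2GRAY)
for r in (40,80,160,240):
    x=np.where(g[r,200:440]>180)[0]; print(r,(x.min()+200,x.max()+200) if len(x) else None)
d=np.diff(g[:300,320].astype(int));print([(int(i),int(d[i])) for i in np.argsort(-abs(d))[:4]])
E
```

```text
[5.42991104 0.70119431 5.43446274] [ 0.09236207 -0.21159703 -0.04943151] [0.47704473 0.33578053 0.04931829]
[-0.0034  0.0013  0.0005  0.0011]
40 (np.int64(270), np.int64(378))
80 (np.int64(271), np.int64(377))
160 (np.int64(274), np.int64(374))
240 (np.int64(277), np.int64(371))
[(5, 57), (244, -48), (4, 42), (245, 15)]
```

Call:
play_rows(steps=[0, 0, 0, 0, 0, 0, 0, 0, 0, 0, 0, 0, 0, 0, 0, 0, 0, 0, 0, 0], jaw=0)

```text
time: 22.32
tool_pos: [0.4725, 0.3334, 0.0455]
tcp_rot: [3.14, -0.093, -0.001]
wrist_force: [-0.3, -0.0, -0.1]
width: 1.004
grip_force: 0.0
```

Call:
play_rows(steps=[0, 0, -0.03, 0, 0, 0, -0.08, 0, 0, 0, -0.13, 0, 0, 0, -0.149, 0, 0, 0, -0.149, 0, 0, 0, -0.149, 0])

```text
time: 23.08
tool_pos: [0.4715, 0.3327, 0.1923]
tcp_rot: [3.138, -0.093, -0.005]
wrist_force: [-0.5, 0.1, -0.9]
width: 1.001
grip_force: 0.0
```

```bash
python3 - <<'E'
from h import *
from workcell import bot
s=bot.read_state();print(s["time"],s["wrist_force"],s["tool_pos"],s["width"])
c=bot.read_camera("wrist");t=bot.read_camera("top");pickle.dump((c,t,s),open("c11.pkl","wb"))
g=cv2.cvtColor(c["pixels"],cv2.COLOR_BGR2GRAY);hsv=cv2.cvtColor(c["pixels"],cv2.COLOR_BGR2HSV)
m=((hsv[...,1]<40)&(g>150)).astype(np.uint8);n,l,st,ce=cv2.connectedComponentsWithStats(m)
i=[k for k in range(1,n) if st[k,4]>2000];print([st[k].tolist() for k in i])
k=l[220,321] or l[200,321]
for r in (90,150,200,250,300,335):
    x=np.where(l[r]==k)[0];print(r,x.min() if len(x) else 0,x.max() if len(x) else 0)
y=np.where((l==k).any(1))[0];a,b=y.min(),y.max()
xs=lambda r:np.where(l[r]==k)[0].mean()
e1,e2=ray(c,(xs(a+3),a),.058),ray(c,(xs(b-3),b+1),.058);print(a,b,e1,e2,np.linalg.norm(e1-e2),(e1+e2)/2,np.arctan2(*(e1-e2)[1::-1]))
gt=cv2.cvtColor(t["pixels"],cv2.COLOR_BGR2GRAY)
for q in(1.2,1.3,1.38,1.45,1.52):
    a=np.pi/4-q
    P=proj(t,[F(-r*np.cos(a),r*np.sin(a),.042) for r in(.03,.045,.06,.072)]).round().astype(int);print(q,[int(gt[v,u]) for u,v in P])
E
```

```text
23.075 [-0.52037047  0.06015258 -0.94981037] [0.47145199 0.33267799 0.19231091] 1.0013516756681746
[[294, 64, 48, 285, 10383], [87, 210, 123, 161, 3692], [418, 268, 161, 54, 2652]]
90 295 340
150 296 339
200 302 334
250 303 333
300 303 333
335 304 333
64 348 [0.57592981 0.3290943  0.058     ] [0.38667354 0.34014862 0.058     ] 0.18957884009589232 [0.48130168 0.33462146 0.058     ] -0.05834299966350961
1.2 [111, 99, 99, 102]
1.3 [220, 151, 94, 99]
1.38 [224, 225, 226, 224]
1.45 [225, 226, 226, 226]
1.52 [226, 227, 228, 216]
```

The bar is back in the cradle, level: length measures 189.6 mm, centre (0.481, 0.335), which matches the cradle's point (0.483, 0.334) and yaw. The lever is closed and the arm is clear, so I'll hand in.

```bash
python3 -c "
from workcell import bot
print(bot.finish_job())"
```

```text
the job is handed in; nothing more can be done
None
```

I handed the job in at about 23 s: by my measurements the carriage is wedged home, the lever is fully closed and the bar lies back in its cradle, and I never moved near the loose barrels. The hand-in returned no verdict.

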